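Tighten the stage clip screw of a microscope base

ROBOT

A 6-joint arm with a two-finger parallel gripper is mounted at the origin on the work surface. World frame = base frame: x ahead of the robot, y to its left, z up, the work surface at z = 0. Lengths are in m, angles in rad, forces in N, time in s.
With the tool pointing down it reaches from about 0.375 to 0.9 m from the base axis. Payload 3.1 kg.
Tool frame: the origin (TCP) lies at the very end of the fingers, on their centre line; the grasp point (between the pads) lies 19 mm behind it (manip.hold_point_z is the distance from the TCP to the grasp point, in m); y points along the fingers, z is the direction in which the jaws open and shut, and the axes are right-handed (so a half turn about y gives the same grasp; the last joint's range is limited). The gripper opens to 85 mm and grips with 20 to 120 N. Pads are 22 mm wide; open, the fingers measure 114 mm over their backs; the gripper's body (76 mm by 85 mm) begins 54 mm behind the grasp point. The pads swing forward as they close: fully open they stand 13 mm farther back than shut.
Start: joints at [-1.474, 0.527, 1.433, -0, 1.181, -0.178], TCP at [0.17, -0.602, 0.231] pointing down, gripper open.
Joint ranges: [-3.08, 3.08], [-0.75, 2.2], [0.22, 2.44], [-1.43, 4.57], [0, 2.65], [-2.85, 2.85]. Speed limits (rad/s): [2.79, 2.79, 3.14, 3.14, 3.14, 3.14].

INTERFACE

Orientations are given as a unit quaternion [x, y, z, w].
In Python, from station import manip, eyes, workorder gives the robot as it stands. The module is installed in compiled form; this text tells all that it offers.
- The arm moves only by the shell command python3 -m jog 'ROWS' [OPENING] [FORCE]. ROWS is JSON, a list of rows, each a list of 2 entries, a list of its own where there are three numbers: the shift along the tool's x, y, z in cm, then the turn about the tool's y in rad. A call has 1 to 20 rows; each row is the pose to reach, as a shift and turn from the pose commanded when the call began, along the tool's axes at that moment; what a row does not reach only later rows make up. A row lasts 1/12 s, in which the tool goes at most 41.7 mm and 7.16 degrees, less where a joint would pass 70% of its speed; a pose out of reach is approached as far as the arm can. A call with a gripper value outside its range is refused whole. OPENING is the finger opening in cm, from 0 to 8.54, set as the call begins (- or left out, the last holds). The fingers move at their own pace and stop on an object; FORCE is the grip in N (left out, the last holds). Time passes only in rows, so rows that repeat a pose let the fingers close. It gives the time, the measured TCP pose, the force and the opening at its end, in the units of the state.
- manip.sense(): the state, without advancing time (a new reading comes with each control period).
- eyes.snapshot(name): name is "scene" or "top"; returns a dict with "frame" (480x640x3 uint8, red, green, blue), "vfov" (degrees; the focal length in pixels is half the picture's height over the tangent of half this angle, whatever the lens; pixels are square), "cx", "cy" (the principal point, pixels), "k1" (the pictures are not rectified: a ray, as slopes to the right and down, at radius r is drawn at 1 + k1 r^2 times it, then the intrinsics apply), "rvec" (rotation vector, rad) and "tvec" (3), from world to camera coordinates, as OpenCV has them. Camera axes: x right, y down, z forward; pixel columns grow to the right and rows downward; lengths in m; the calibration is good to about 2 mm. A picture is of the moment at which its call begins. There is no depth.
- workorder.sign_off(): hands the job in, once; it reports no verdict.
The state is a dict: "t": time; "q": joint angles; "qd": joint speeds; "tau": joint torques, N m; "tcp_pos": TCP position; "tool_rot": TCP orientation; "force": force on the tool from outside, world axes, zero at the start; "ft_torque": the same for the moment, N m; "finger_gap": opening from 0.0 (shut) to 1.0 (fully open).
Only numpy, scipy, OpenCV 4.12 (cv2) and the standard library are available. Lean on these libraries where they do the work, as an engineer would, in place of code of your own. Each camera call takes 0.05 s, during which the arm holds its last target. There are 200 camera calls.

TASK

The slotted screw of the stage clip on the microscope base has worked loose. Take the orange flat driver from its blue stand, set its blade into the screw's slot and turn the screw clockwise until it is tight at its stop, keeping the blade fully seated, pressing gently and not forcing the screw once it has stopped. Then put the driver back upright in its stand, let go, and leave the jars and the skull where they are.

Things in the scene. Friction and masses are not known exactly. Their poses are not given: they have to be found in the camera images.
- driver_center (a point): Flat driver standing blade down in the stand (90 g, 150 mm long): point on its axis in the orange round handle (26 mm diameter), 110 mm above the blade's tip; the handle runs from 35 mm below this point to 40 mm above. Own z = from blade to handle, own x = along the blade's width. A black collar (32 mm diameter, 5 mm thick) under the handle has its underside 70 mm above the tip.
- driver_tip (a point): Middle of the driver blade's edge, on the driver's axis; axes as driver_center. The blade is 18 mm wide (own x), 2.4 mm thick, 16 mm long, with a rounded edge; above it an 8 mm round steel shank. Not reported while the driver is held.
- stand_mouth (a point): Blue driver stand, a fixed block 70 x 70 x 80 mm. This point is the centre of the mouth of its upright round through hole (22 mm diameter), in the top face, 80 mm above the bench. The driver hangs in it, collar on the top face, driver_center then 40 mm above this point (at times 3 mm off centre). Any yaw fits.
- screw_top (a point): Centre of the top of the brass screw's head (24 mm diameter, 8 mm high, upright axis, top 58 mm above the bench). Axes are the base's, not the screw's. Slot: through the centre, 3.4 mm wide, 5 mm deep, 21 mm long, closed ends, barely rounded lips. At screw value 0 it lies along this x axis only within 1.2 rad either way: its true direction is not measured and must be seen or felt.
- clip_screw (a joint): How far the screw is turned clockwise (seen from above), rad: 0 loose, 0.9 tight (a firm stop). It turns the slot with it, starts between 0.1 and 0.25, drags with about 0.07 N m and stays where it is left. Its head does not rise or sink.
- jar_a: Bystander: closed white sample jar with an orange band, 54 mm diameter, 50 mm high; origin at the centre of its underside.
- jar_b: Bystander: a second such jar.
- skull: Bystander: small animal skull, about 75 mm long and 38 mm high, on the bench; origin under its centre.
- driver: The driver as a whole; origin at the tip of the blade, axes as driver_center.
- scope_base: White microscope base, 200 x 180 x 45 mm, fixed on the bench, with the screw, a flat clip and a black stage plate on top. Origin at the centre of its underside, z up. The screw is at x = -55, y = 35 mm in its frame; a black column socket (52 mm diameter, top 77 mm above the bench) at x = 66, y = 50 mm.

How it is judged:
On the way, in this order (a step that is already met when the one before it is completed fails the run):
1. the driver's blade is seated in the screw's slot (z of driver_tip in the frame of screw_top below -0.003 m and horizontal distance between driver_tip and screw_top below 0.005 m and angle between driver_tip's own z axis and vertical below 0.15 rad), for 0.2 s.
2. the screw is tight, with the blade still seated (value of joint clip_screw above 0.85 rad and z of driver_tip in the frame of screw_top below -0.0025 m and horizontal distance between driver_tip and screw_top below 0.005 m), for 0.2 s.
At the end, for the whole second after the job is handed in: The screw reads over 0.84 rad (tight); the driver hangs upright (within 0.12 rad) and at rest in its stand, its centre within 10 mm of the hole's axis and at most 44 mm above the mouth; the jars and the skull are where they were (value of joint clip_screw above 0.84 rad and horizontal distance between driver_center and stand_mouth below 0.01 m and z of driver_center in the frame of stand_mouth below 0.044 m and angle between driver_center's own z axis and vertical below 0.12 rad and linear speed of driver below 0.02 m/s); the robot touches nothing.
It fails at once if the driver bears on the screw or the base with more than 35 N before the screw is tight (contact force between driver and scope_base above 35 N and value of joint clip_screw below 0.8 rad).
It fails at once if the screw is forced at its stop: more than 70 N between the driver and the screw (contact force between driver and scope_base above 70 N).
It fails at once if the screw is turned while the blade is not in its slot (less than 0.5 mm deep) ((velocity of joint clip_screw above 0.3 rad/s or velocity of joint clip_screw below -0.3 rad/s) and z of driver_tip in the frame of screw_top above -0.0005 m).
It fails at once if the gripper itself touches the screw or the base (contact force between the fingers and scope_base above 0.5 N).
It fails at once if a jar or the skull is moved by more than 15 mm (distance of any of jar_a, jar_b, skull from where it was at the start of the episode above 0.015 m).
It also fails if it takes over 72 s, if anything falls off the work surface, if the arm or the gripper's body presses on something with over 40 N, if the wrist force passes 120 N, or if a joint passes its speed limit or range.

## Working session

There is one attempt and no reset: what is moved stays moved. The work goes in short steps, Python scripts to look and compute and a shell command to move; the robot and the scene stay as the last step left them, time stands still between calls to the robot, and variables do not carry over. Pictures are saved under pics/ and viewed, about 8 in all and at most 12, crops included, and the job is handed in when it is done.

```bash
mkdir -p pics; cat > h.py <<'E'
import numpy as np,cv2
from station import manip,eyes,workorder
from scipy.spatial.transform import Rotation as R
def snap(n):
    s=eyes.snapshot(n); s['frame']=np.array(s['frame']); return s
def cam(s):
    f=240/np.tan(np.radians(s['vfov'])/2)
    K=np.array([[f,0,s['cx']],[0,f,s['cy']],[0,0,1]]);D=np.array([s['k1'],0,0,0,0.])
    return K,D,np.array(s['rvec'],float),np.array(s['tvec'],float)
def ray(s,uv):
    K,D,r,t=cam(s); Rm=cv2.Rodrigues(r)[0]
    x,y=np.asarray(uv,float); a,b=(x-K[0,2])/K[0,0],(y-K[1,2])/K[1,1]
    u,v=a,b
    for _ in range(30):
        k=1+D[0]*(u*u+v*v); u,v=a/k,b/k
    return -Rm.T@t, Rm.T@np.array([u,v,1])
def onz(s,uv,z):
    o,d=ray(s,uv); return o+d*(z-o[2])/d[2]
def proj(s,P):
    K,D,r,t=cam(s); return cv2.projectPoints(np.array(P,float).reshape(-1,1,3),r,t,K,D)[0].reshape(-1,2)
def save(n,im): cv2.imwrite('pics/'+n,cv2.cvtColor(im,cv2.COLOR_RGB2BGR))
E
python3 - <<'E'
from h import *
for n in('scene','top'):
    s=snap(n); save(n+'0.png',s['frame']); print(n,s['vfov'],s['k1'],-cv2.Rodrigues(cam(s)[2])[0].T@cam(s)[3])
print(manip.sense(), manip.hold_point_z)
x=manip.sense();print(R.from_quat(x['tool_rot']).as_matrix())
E
```

```text
scene 54.02295313386851 -0.10732877480619268 [1.09647941 0.23446961 0.69132995]
top 54.90754986944552 -0.1233787493732421 [0.54192361 0.01419942 0.82598306]
{'t': 0.1, 'q': array([-1.47449238e+00,  5.28380110e-01,  1.43378798e+00,  2.73605888e-05,
        1.18143155e+00, -1.78502520e-01]), 'qd': array([ 0.00070864, -0.00263644, -0.00251223,  0.00049094, -0.00132739,
        0.00058045]), 'tau': array([-4.31869785e-04, -4.43305349e+01, -1.78586072e+01, -1.77390170e-04,
        3.87508524e-03, -1.36182598e-05]), 'tcp_pos': array([ 0.16957028, -0.60087313,  0.23042285]), 'tool_rot': array([-0.09681154,  0.70115108, -0.69973385,  0.09688772]), 'force': array([ 0.39007657, -0.74468105, -0.02888279]), 'ft_torque': array([-0.02537532,  0.01539331, -0.03375215]), 'finger_gap': 1.0031808519294036} 0.0187
[[-9.62480591e-01 -1.67786915e-04  2.71350481e-01]
 [-2.71350265e-01  2.00012279e-03 -9.62478588e-01]
 [-3.81242967e-04 -9.99997986e-01 -1.97060839e-03]]
```

View pics/top0.png

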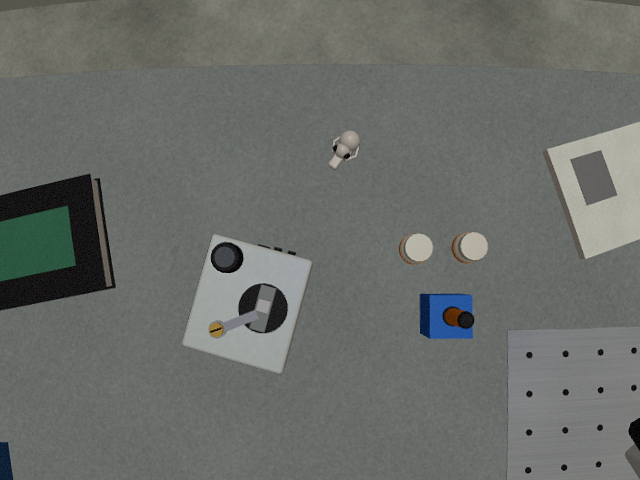

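View pics/scene0.png

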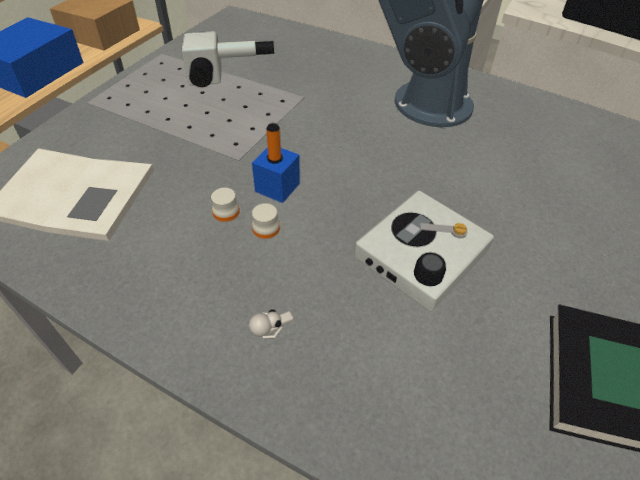

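The top view shows the screw at (216,329) with its slot visible, the stand at (446,316), the jars at (417,248) and (471,247), and the skull at (345,148). In the scene view the driver handle is at (273,143) and the screw at (460,230).

```bash
cat > m.py <<'E'
from h import *
def comp(m,near=None):
    n,l,st,c=cv2.connectedComponentsWithStats(m.astype(np.uint8))
    i=1+np.argmax(st[1:,4]); return l==i,c[i],st[i]
T=snap('top');S=snap('scene')
for n,s,reg in(('top',T,(200,310,235,345)),('scene',S,(440,215,480,245))):
    h=cv2.cvtColor(s['frame'],cv2.COLOR_RGB2HSV).astype(int)
    br=(h[...,0]>8)&(h[...,0]<30)&(h[...,1]>90)
    x0,y0,x1,y1=reg; m=np.zeros_like(br); m[y0:y1,x0:x1]=br[y0:y1,x0:x1]
    mm,c,st=comp(m); 
    hull=cv2.convexHull(np.argwhere(mm)[:,::-1].astype(np.int32)); e=cv2.fitEllipse(hull)
    print(n,'screw',c,st,e,onz(s,e[0],.058))
    bl=(h[...,0]>100)&(h[...,0]<125)&(h[...,1]>150)&(h[...,2]>60)
    m=np.zeros_like(bl); r=(400,280,490,350) if n=='top' else (245,140,310,205)
    m[r[1]:r[3],r[0]:r[2]]=bl[r[1]:r[3],r[0]:r[2]]
    mm,c,st=comp(m); print('blue',c,st, np.unique(h[...,2][mm]//15*15,return_counts=True))
c=cv2.resize(T['frame'][305:350,195:240],(540,540),interpolation=cv2.INTER_CUBIC)
d=cv2.resize(T['frame'][285:345,410:482],(648,540),interpolation=cv2.INTER_CUBIC)
save('crop1.png',cv2.resize(np.hstack([c,d]),(800,364)))
E
python3 m.py
```

```text
top screw [215.82781457 329.40397351] [209 323  14  14 151] ((215.8140869140625, 329.3670349121094), (13.69432544708252, 14.588377952575684), 93.50788116455078) [0.45695776 0.19823553 0.058     ]
blue [442.94597701 314.98103448] [ 420  294   53   45 1740] (array([ 60,  75,  90, 105, 120, 135, 150, 165]), array([ 334,   31,   54,   27,   11,   73, 1202,    8]))
scene screw [459.69291339 228.66141732] [453 223  14  12 127] ((459.62518310546875, 228.68505859375), (11.673835754394531, 13.142773628234863), 106.75172424316406) [0.46220869 0.19870983 0.058     ]
blue [276.24       174.86028169] [ 252  148   47   54 1775] (array([ 60,  75,  90, 105, 120, 135, 150, 165]), array([  2,   8, 464,  42, 746,  41,  29, 443]))
```

View pics/crop1.png

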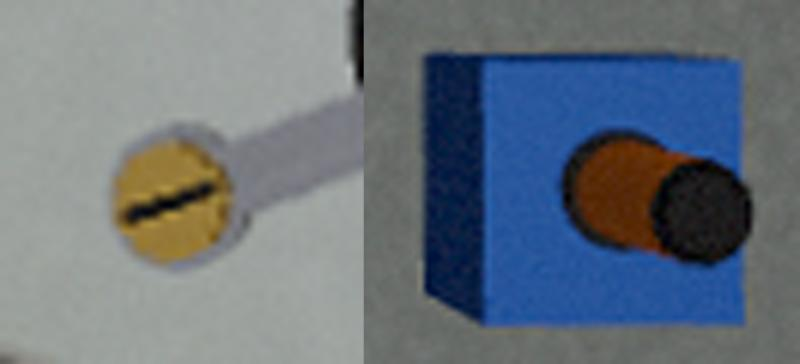

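The crop shows the slot clearly, as a dark bar rising to the right. It also shows the blue top face and the driver's black cap.

```bash
cat > m2.py <<'E'
from m import *
h=cv2.cvtColor(T['frame'],cv2.COLOR_RGB2HSV).astype(int)
def reg(m,x0,y0,x1,y1):
    o=np.zeros_like(m);o[y0:y1,x0:x1]=m[y0:y1,x0:x1];return o
top,_,_=comp(reg((h[...,0]>100)&(h[...,0]<125)&(h[...,1]>150)&(h[...,2]>125),400,280,490,350))
rc=cv2.minAreaRect(np.argwhere(top)[:,::-1].astype(np.float32)); print('stand',rc,onz(T,rc[0],.08)); print([onz(T,p,.08)[:2].round(3) for p in cv2.boxPoints(rc)])
blk,c,st=comp(reg(h[...,2]<55,455,305,480,332)); print('cap',c,st,onz(T,c,.16))
hs=cv2.cvtColor(S['frame'],cv2.COLOR_RGB2HSV).astype(int)
blk,c,st=comp(reg(hs[...,2]<60,262,118,284,134)); print('capS',c,st,onz(S,c,.16))
org,c,st=comp(reg((hs[...,0]<15)&(hs[...,1]>120),255,115,290,170)); print('orgS',c,st,onz(S,c,.12))
# slot
g=cv2.resize(T['frame'][318:341,204:228],None,fx=8,fy=8,interpolation=cv2.INTER_CUBIC).astype(int).sum(2)
yy,xx=np.mgrid[:g.shape[0],:g.shape[1]]; px=204+(xx+.5)/8-.5; py=318+(yy+.5)/8-.5
m=(g<200)&(np.hypot(px-215.8,py-329.4)<6)
P=np.array([onz(T,(a,b),.058)[:2] for a,b in zip(px[m][::5],py[m][::5])])
C=P.mean(0);w,V=np.linalg.eigh(np.cov(P.T));d=V[:,1]; print('slot n',m.sum(),C,'ang',np.arctan2(d[1],d[0]),'sd',np.sqrt(w))
# base orientation
base=reg((h[...,1]<40)&(h[...,2]>140),170,225,325,385);b,_,_=comp(base)
br=cv2.minAreaRect(np.argwhere(b)[:,::-1].astype(np.float32));print('base',br,[onz(T,p,.045)[:2].round(3) for p in cv2.boxPoints(br)])
for n,uv,z in(('jarA',(419,247),.05),('jarB',(473,246),.05),('skull',(345,148),.02)):print(n,onz(T,uv,z))
x=manip.sense();M=R.from_quat(x['tool_rot']).as_matrix();print(M.T.round(3),x['tcp_pos'])
E
python3 m2.py | tail -20
```

```text
top screw [215.80921053 329.40789474] [209 323  14  14 152] ((215.8140869140625, 329.3670349121094), (13.69432544708252, 14.588377952575684), 93.50788116455078) [0.45695776 0.19823553 0.058     ]
blue [442.9793578  314.95126147] [ 420  294   53   45 1744] (array([ 60,  75,  90, 105, 120, 135, 150, 165]), array([ 340,   26,   59,   25,   10,   69, 1206,    9]))
scene screw [459.74603175 228.65873016] [454 223  13  12 126] ((459.6698913574219, 228.68324279785156), (11.693325996398926, 13.039660453796387), 109.4828872680664) [0.46216255 0.19878224 0.058     ]
blue [276.19077096 174.89251548] [ 252  148   47   54 1777] (array([ 60,  75,  90, 105, 120, 135, 150, 165]), array([  3,   7, 466,  42, 748,  38,  31, 442]))
stand ((451.0, 316.4999694824219), (41.99999237060547, 42.99999237060547), 0.0) [ 0.48042212 -0.18628096  0.08      ]
[array([ 0.446, -0.152]), array([ 0.515, -0.152]), array([ 0.515, -0.221]), array([ 0.445, -0.22 ])]
cap [465.26244344 319.54298643] [457 311  17  17 221] [ 0.48241037 -0.18562684  0.16      ]
capS [272.54545455 127.24675325] [267 124  12   8  77] [ 0.4880187  -0.18394433  0.16      ]
orgS [273.50274725 144.89285714] [267 130  15  31 364] [ 0.49007798 -0.18291612  0.12      ]
slot n 1382 [0.45654012 0.19892385] ang 1.9128323247203536 sd [0.00093513 0.00550934]
base ((246.3112335205078, 302.824462890625), (103.43536376953125, 116.79511260986328), 15.572545051574707) [array([0.428, 0.262]), array([0.62, 0.21]), array([0.572, 0.039]), array([0.384, 0.091])]
jarA [ 0.59477991 -0.14185289  0.05      ]
jarB [ 0.59627401 -0.23466982  0.05      ]
skull [ 0.77465241 -0.01907379  0.02      ]
[[-0.962 -0.271 -0.   ]
 [-0.     0.001 -1.   ]
 [ 0.271 -0.962 -0.001]] [ 0.16960268 -0.6012895   0.23096031]
```

```bash
python3 -m jog '[[[-10,0,-7.6],0],[[-20,0,-15.2],0],[[-30,0,-22.8],0],[[-38,0,-29],0],[[-41.4,0,-31.5],0],[[-41.4,0,-31.5],0],[[-41.4,0,-31.5],0],[[-41.4,0,-31.5],0],[[-41.4,0,-31.5],0],[[-41.4,0,-31.5],0],[[-41.4,0,-31.5],0],[[-41.4,0,-31.5],0],[[-41.4,0,-31.5],0],[[-41.4,0,-31.5],0],[[-41.4,0,-31.5],0],[[-41.4,0,-31.5],0],[[-41.4,0,-31.5],0],[[-41.4,0,-31.5],0]]' 6 30
python3 - <<'E'
from h import *
x=manip.sense();print(x['t'],x['tcp_pos'],x['q'],x['force'],x['finger_gap']);M=R.from_quat(x['tool_rot']).as_matrix();print(M.T@(np.array([.4825,-.1855,.101])-x['tcp_pos'])*100)
a=snap('top')['frame'];b=snap('scene')['frame'];save('l1.png',np.hstack([cv2.resize(a[240:380,370:530],(400,350)),cv2.resize(b[60:220,180:380],(400,350))]))
E
```

```text
t: 1.8
tcp_pos: [0.482, -0.1872, 0.2313]
tool_rot: [0.096, -0.701, 0.701, -0.096]
force: [-0.5, -0.4, 0.5]
finger_gap: 0.702
1.8 [ 0.48197981 -0.18720261  0.23130615] [-5.86708398e-01  3.82953292e-01  1.70065321e+00 -2.36703457e-04
  1.05809014e+00  7.11567465e-01] [-0.47442918 -0.35616995  0.5203878 ] 0.7018986979910362
[-0.09886507 13.0305848  -0.15069405]
```

View pics/l1.png

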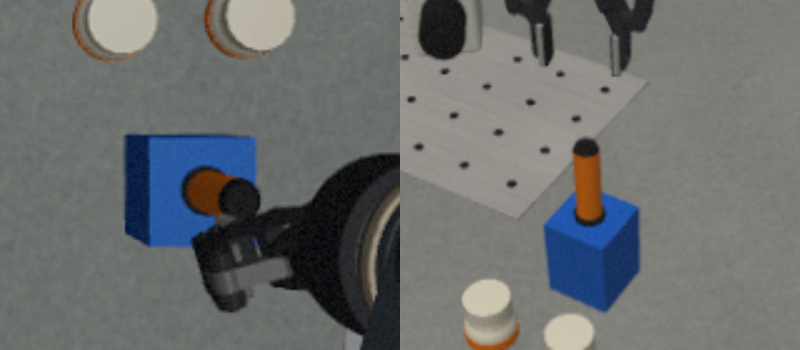

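```bash
python3 - <<'E'
from h import *
for n in('scene','top'):
    s=snap(n);x=manip.sense();P=x['tcp_pos'];M=R.from_quat(x['tool_rot']).as_matrix()
    print(n,proj(s,[P,P+M[:,2]*.03,P-M[:,2]*.03]),proj(s,[.4825,-.1855,.16]))
print(x['qd'].round(3),P)
E
```

```text
scene [[270.85385182  92.34524693]
 [254.88420938  90.21039753]
 [287.02409318  94.54398438]] [[273.41311309 125.50010309]]
top [[482.41472135 324.38769892]
 [503.97532929 317.72586512]
 [460.55352831 331.0440669 ]] [[465.17533102 319.48162022]]
[ 0.008  0.    -0.001  0.001 -0.002 -0.001] [ 0.48225417 -0.18674452  0.23134162]
```

```bash
python3 -m jog '[[[-0.1,2,-0.15],0],[[-0.1,4,-0.15],0],[[-0.1,6,-0.15],0],[[-0.1,8,-0.15],0],[[-0.1,10,-0.15],0],[[-0.1,11.5,-0.15],0],[[-0.1,12.5,-0.15],0],[[-0.1,13,-0.15],0],[[-0.1,13,-0.15],0],[[-0.1,13,-0.15],0]]' - 30
python3 -m jog '[[[0,0,0],0],[[0,0,0],0],[[0,0,0],0],[[0,0,0],0],[[0,0,0],0],[[0,0,0],0],[[0,0,0],0],[[0,0,0],0]]' 1.5 40
python3 -m jog '[[[0,0,0],0],[[0,0,0],0],[[0,0,0],0],[[0,0,0],0]]' 1.5 70
python3 - <<'E'
from h import *
a=snap('top')['frame'];b=snap('scene')['frame'];save('l2.png',np.hstack([cv2.resize(a[240:380,370:530],(400,350)),cv2.resize(b[60:220,180:380],(400,350))]))
E
```

```text
t: 2.83
tcp_pos: [0.4835, -0.1846, 0.1016]
tool_rot: [0.097, -0.7, 0.701, -0.097]
force: [0.0, 0.3, 0.0]
finger_gap: 0.699
t: 3.5
tcp_pos: [0.4838, -0.1847, 0.1022]
tool_rot: [0.096, -0.7, 0.701, -0.097]
force: [-0.8, 0.5, 6.9]
finger_gap: 0.291
t: 3.83
tcp_pos: [0.4838, -0.1847, 0.1023]
tool_rot: [0.096, -0.7, 0.701, -0.097]
force: [-0.6, -0.1, 6.2]
finger_gap: 0.289
```

View pics/l2.png

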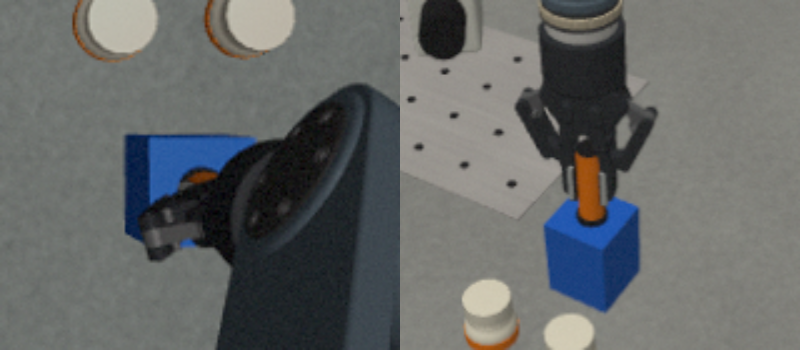

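The handle is between the pads, with the collar still on the stand. Next I lift it and show the blade to the scene camera.

```bash
python3 -m jog '[[[0,-0.5,0],0],[[0,-1.5,0],0],[[0,-3,0],0],[[0,-5,0],0],[[0,-7,0],0],[[0,-9,0],0],[[0,-11,0],0],[[0,-12,0],0],[[0,-12,0],0],[[0,-12,0],0]]' 1.5 70
python3 -m jog '[[[-3,-2,-1.8],0],[[-6,-4,-3.6],0],[[-9,-6,-5.4],0],[[-12,-8,-7.2],0],[[-15,-10,-9],0],[[-18,-12,-10.8],0],[[-21,-14,-12.6],0],[[-24,-16,-14.4],0],[[-27,-18,-16.2],0],[[-30,-18,-18],0],[[-33,-18,-19.8],0],[[-36,-18,-21.6],0],[[-39.5,-18,-23.7],0],[[-39.5,-18,-23.7],0],[[-39.5,-18,-23.7],0],[[-39.5,-18,-23.7],0],[[-39.5,-18,-23.7],0]]'
python3 - <<'E'
from h import *
s=snap('scene');x=manip.sense();P=x['tcp_pos'];print(proj(s,[P,P-[0,0,.092]]),x['q'])
u,v=proj(s,P-[0,0,.06])[0].astype(int);save('l3.png',cv2.resize(s['frame'][max(v-80,0):v+80,max(u-100,0):u+100],(800,600)))
E
```

```text
t: 4.77
tcp_pos: [0.483, -0.1842, 0.2215]
tool_rot: [0.097, -0.7, 0.701, -0.097]
force: [-0.1, -0.6, -1.6]
finger_gap: 0.287
t: 6.18
tcp_pos: [0.7984, 0.1499, 0.4007]
tool_rot: [0.097, -0.7, 0.701, -0.096]
force: [-0.3, 0.7, -1.1]
finger_gap: 0.286
[[388.80971308 194.6747918 ]
 [377.31462457 258.81426099]] [ 4.83698669e-02  7.41046963e-01  5.69574178e-01 -3.14216643e-04
  1.83128576e+00  1.34570850e+00]
```

View pics/l3.png

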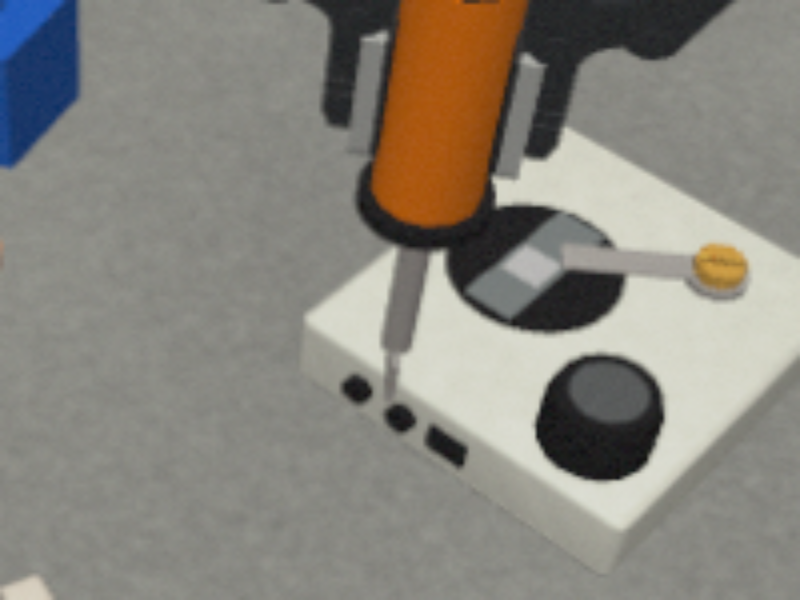

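The blade is at about (390,375) in the crop and nearly edge-on, so its width lies roughly along the camera's horizontal bearing. I'll sweep the yaw to measure that precisely.

```bash
cat > sh.py <<'E'
import sys
from h import *
s=snap('scene');x=manip.sense();M=R.from_quat(x['tool_rot']).as_matrix()
np.savez('f_%s.npz'%sys.argv[1],f=s['frame'],P=x['tcp_pos'],a=np.arctan2(M[1,2],M[0,2]))
print(x['tcp_pos'],np.arctan2(M[1,2],M[0,2]))
E
python3 sh.py 0
python3 -m jog '[[[0,0,0],-0.1],[[0,0,0],-0.2],[[0,0,0],-0.3],[[0,0,0],-0.3],[[0,0,0],-0.3],[[0,0,0],-0.3]]' >/dev/null; python3 sh.py 1
python3 -m jog '[[[0,0,0],-0.1],[[0,0,0],-0.2],[[0,0,0],-0.3],[[0,0,0],-0.3],[[0,0,0],-0.3],[[0,0,0],-0.3]]' >/dev/null; python3 sh.py 2
python3 -m jog '[[[0,0,0],0.1],[[0,0,0],0.2],[[0,0,0],0.3],[[0,0,0],0.4],[[0,0,0],0.5],[[0,0,0],0.6],[[0,0,0],0.7],[[0,0,0],0.8],[[0,0,0],0.9],[[0,0,0],0.9],[[0,0,0],0.9],[[0,0,0],0.9]]' >/dev/null; python3 sh.py 3
python3 -m jog '[[[0,0,0],0.1],[[0,0,0],0.2],[[0,0,0],0.3],[[0,0,0],0.3],[[0,0,0],0.3],[[0,0,0],0.3]]' >/dev/null; python3 sh.py 4
python3 -m jog '[[[0,-5,0],-0.1],[[0,-9,0],-0.2],[[0,-12,0],-0.3],[[0,-12,0],-0.4],[[0,-12,0],-0.5],[[0,-12,0],-0.6],[[0,-12,0],-0.6],[[0,-12,0],-0.6],[[0,-12,0],-0.6]]'; python3 sh.py bg
python3 - <<'E'
from h import *
s=snap('scene');bg=np.load('f_bg.npz')['f'].astype(float)
rows=[]
for i in range(5):
    d=np.load(f'f_{i}.npz');P=d['P'];D=np.abs(d['f'].astype(float)-bg).sum(2)
    t=proj(s,P-[0,0,.092])[0];u,v=t.astype(int);c=D[v-25:v+15,u-25:u+25];rows.append(np.clip(c,0,255))
    m=c>45; print(i,d['a'].round(3),t.round(1),[int(r.sum()) for r in m])
save('l4.png',cv2.resize(np.repeat(np.hstack(rows)[...,None],3,2).astype(np.uint8),(800,128),interpolation=0))
E
```

```text
[0.79843665 0.14961408 0.40256612] -1.2975648973559522
[0.79881309 0.15052674 0.40209433] -0.998231059106577
[0.79901171 0.15098703 0.40138033] -0.6980798682895346
[0.79905086 0.15101334 0.40135032] -1.594805454348528
[0.79903893 0.15100689 0.40134246] -1.8940281318168621
t: 9.73
tcp_pos: [0.7948, 0.1502, 0.5182]
tool_rot: [-0.095, 0.701, -0.7, 0.098]
force: [0.1, 0.0, -0.1]
finger_gap: 0.288
[0.79479288 0.15020475 0.51821971] -1.2972071222833008
0 -1.298 [377.3 258.4] [23, 23, 21, 22, 26, 29, 33, 30, 37, 33, 38, 41, 37, 36, 34, 32, 33, 27, 25, 27, 27, 25, 26, 23, 18, 22, 20, 21, 21, 18, 15, 14, 12, 12, 13, 9, 7, 11, 6, 5]
1 -0.998 [377.9 259.2] [24, 23, 27, 27, 29, 30, 32, 36, 39, 40, 40, 38, 38, 37, 34, 35, 25, 30, 30, 28, 24, 27, 24, 22, 23, 21, 21, 19, 19, 18, 15, 14, 13, 14, 10, 10, 10, 6, 8, 4]
2 -0.698 [378.2 259.9] [19, 20, 22, 22, 27, 25, 27, 32, 34, 31, 33, 33, 34, 35, 31, 32, 27, 26, 30, 27, 25, 27, 20, 19, 20, 20, 21, 15, 20, 15, 15, 10, 11, 10, 7, 10, 7, 6, 5, 3]
3 -1.595 [378.2 260. ] [22, 28, 25, 29, 34, 32, 36, 40, 41, 41, 36, 37, 37, 29, 41, 29, 29, 30, 30, 24, 29, 28, 19, 21, 21, 21, 24, 21, 20, 16, 13, 18, 13, 11, 14, 13, 7, 8, 6, 3]
4 -1.894 [378.2 260. ] [17, 17, 19, 19, 25, 29, 27, 30, 34, 29, 31, 27, 33, 29, 23, 28, 25, 26, 26, 22, 23, 26, 21, 17, 21, 19, 16, 17, 15, 17, 14, 8, 9, 8, 7, 8, 7, 2, 6, 2]
```

View pics/l4.png

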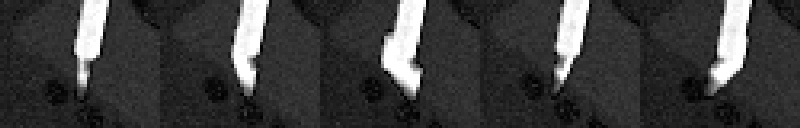

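```bash
cat > w.py <<'E'
from h import *
s=snap('scene');bg=np.load('f_bg.npz')['f'].astype(float);Rm=cv2.Rodrigues(cam(s)[2])[0]
from scipy.optimize import least_squares
A=[];W=[]
for i in range(5):
    d=np.load(f'f_{i}.npz');P=d['P'];D=cv2.GaussianBlur(np.abs(d['f'].astype(float)-bg).sum(2),(0,0),.7)
    # rays with axis plane: intersect with vertical plane through axis facing camera
    o=ray(s,(0,0))[0];n=(o-P)*[1,1,0];n/=np.linalg.norm(n);r=np.array([-n[1],n[0],0])
    t=proj(s,P-[0,0,.092])[0].astype(int);L=[]
    for v in range(t[1]-35,t[1]+15):
        for u in range(t[0]-25,t[0]+26):
            if D[v,u]>90:
                q,e=ray(s,(u,v));X=q+e*(((P-q)@n)/(e@n));L.append(((X-P)@r,X[2]-P[2]))
    L=np.array(L)*1000; sh=L[(L[:,1]>-72)&(L[:,1]<-60)];bl=L[(L[:,1]<-76)&(L[:,1]>-100)]
    c=sh[:,0].mean();print(i,d['a'].round(3),'shank c',c.round(1),'w',np.ptp(np.percentile(sh[:,0],[2,98])).round(1),'blade',np.percentile(bl[:,0],[1,99]).round(1)-c.round(1),'zmin',bl[:,1].min().round(1))
    # lean of shape: slope in blade
    A.append(d['a']);W.append(np.ptp(np.percentile(bl[:,0],[1,99])))
phi=np.arctan2(n[1],n[0]);A=np.array(A);W=np.array(W)
f=lambda p:18*abs(np.sin(A+p[0]-phi))+2.4*abs(np.cos(A+p[0]-phi))+p[1]-W
for b0 in(1.4,1.6,1.8):
    q=least_squares(f,[b0,0]);print('phi',phi,'b',q.x,q.fun.round(2))
E
python3 w.py
```

```text
0 -1.298 shank c -0.6 w 8.1 blade [-3.5  3.3] zmin -94.8
1 -0.998 shank c -1.4 w 8.3 blade [-4.2  4.5] zmin -96.5
2 -0.698 shank c -2.0 w 9.8 blade [-5.9  7.1] zmin -96.4
3 -1.595 shank c -0.2 w 7.8 blade [-3.3  3.4] zmin -92.4
4 -1.894 shank c 0.6 w 8.9 blade [-5.6  4.7] zmin -96.2
phi 0.27356785646951937 b [1.6872546  0.38843733] [-1.94  1.14  0.98 -0.73  0.54]
phi 0.27356785646951937 b [1.6872546  0.38843733] [-1.94  1.14  0.98 -0.73  0.54]
phi 0.27356785646951937 b [1.6872546  0.38843731] [-1.94  1.14  0.98 -0.73  0.54]
```

```bash
python3 -m jog '[[[2.5,-2,-0.7],0],[[5,-4,-1.4],0],[[7.5,-6,-2.1],0],[[10,-8,-2.8],-0.1],[[12.5,-10,-3.5],-0.2],[[14.4,-10,-4.1],-0.3],[[14.4,-10,-4.1],-0.4],[[14.4,-10,-4.1],-0.5],[[14.4,-10,-4.1],-0.6],[[14.4,-10,-4.1],-0.7],[[14.4,-10,-4.1],-0.8],[[14.4,-10,-4.1],-0.8],[[14.4,-10,-4.1],-0.8],[[14.4,-10,-4.1],-0.8]]'; python3 sh.py 0
python3 -m jog '[[[0,0,0],0.1],[[0,0,0],0.2],[[0,0,0],0.3],[[0,0,0],0.3],[[0,0,0],0.3],[[0,0,0],0.3]]' >/dev/null; python3 sh.py 1
python3 -m jog '[[[0,0,0],0.1],[[0,0,0],0.2],[[0,0,0],0.3],[[0,0,0],0.4],[[0,0,0],0.4],[[0,0,0],0.4],[[0,0,0],0.4]]' >/dev/null; python3 sh.py 2
python3 -m jog '[[[0,0,0],0.1],[[0,0,0],0.2],[[0,0,0],0.3],[[0,0,0],0.4],[[0,0,0],0.4],[[0,0,0],0.4],[[0,0,0],0.4]]' >/dev/null; python3 sh.py 3
python3 -m jog '[[[0,0,0],0.1],[[0,0,0],0.2],[[0,0,0],0.3],[[0,0,0],0.3],[[0,0,0],0.3],[[0,0,0],0.3]]' >/dev/null; python3 sh.py 4
python3 - <<'E'
from h import *
s=snap('scene');L=[]
for i in range(5):
    d=np.load(f'f_{i}.npz');u,v=proj(s,d['P']-[0,0,.085])[0].astype(int);L.append(cv2.resize(d['f'][v-40:v+20,u-25:u+25],(160,192),interpolation=0))
print(u,v);save('l5.png',np.hstack(L))
E
```

```text
t: 11.05
tcp_pos: [0.6447, 0.1505, 0.6179]
tool_rot: [0.36, -0.607, 0.608, -0.362]
force: [-0.2, -0.5, -1.2]
finger_gap: 0.286
[0.64466241 0.15050729 0.61788081] -0.49788403109652535
[0.64467205 0.15053879 0.61781577] -0.7946881885462462
[0.64467415 0.15050961 0.61781233] -1.194022701575373
[0.6446827  0.15052297 0.61781875] -1.5938560197845604
[0.64466611 0.15052501 0.61783814] -1.8938117492396356Traceback (most recent call last):
  File "<stdin>", line 4, in <module>
cv2.error: OpenCV(4.12.0) /io/opencv/modules/imgproc/src/resize.cpp:4208: error: (-215:Assertion failed) !ssize.empty() in function 'resize'
```

```bash
python3 - <<'E'
from h import *
s=snap('scene');L=[]
for i in range(5):
    d=np.load(f'f_{i}.npz');u,v=proj(s,d['P']-[0,0,.085])[0].astype(int);a=max(v-40,0);L.append(cv2.resize(d['f'][a:a+60,u-25:u+25],(160,192),interpolation=0))
print(u,v,proj(s,d['P']-[0,0,.092]));save('l5.png',np.hstack(L))
E
```

```text
471 -9 [[469.81154154  -2.42530352]]
```

View pics/l5.png

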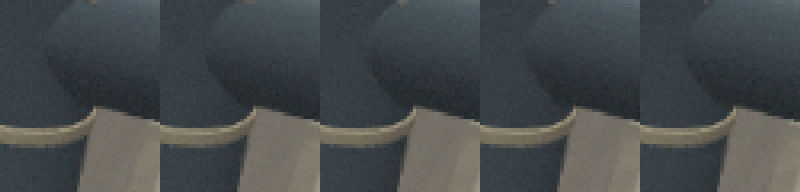

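```bash
python3 -m jog '[[[0,3,0],0],[[0,6,0],0],[[0,9,0],0],[[0,10,0],0],[[0,10,0],0],[[0,10,0],0],[[0,10,0],0]]'; python3 sh.py 0
python3 -m jog '[[[0,0,0],-0.1],[[0,0,0],-0.2],[[0,0,0],-0.3],[[0,0,0],-0.3],[[0,0,0],-0.3],[[0,0,0],-0.3]]' >/dev/null; python3 sh.py 1
python3 -m jog '[[[0,0,0],-0.1],[[0,0,0],-0.2],[[0,0,0],-0.3],[[0,0,0],-0.4],[[0,0,0],-0.5],[[0,0,0],-0.6],[[0,0,0],-0.6],[[0,0,0],-0.6]]' >/dev/null; python3 sh.py 2
python3 -m jog '[[[0,0,0],-0.1],[[0,0,0],-0.2],[[0,0,0],-0.3],[[0,0,0],-0.3],[[0,0,0],-0.3],[[0,0,0],-0.3]]' >/dev/null; python3 sh.py 3
python3 - <<'E'
from h import *
s=snap('scene');L=[]
for i in range(4):
    d=np.load(f'f_{i}.npz');u,v=proj(s,d['P']-[0,0,.085])[0].astype(int);a=max(v-40,0);L.append(cv2.resize(d['f'][a:a+65,u-25:u+25],(200,260),interpolation=0))
print(u,v,proj(s,d['P']-[0,0,.092]));save('l6.png',np.hstack(L))
E
```

```text
t: 14.15
tcp_pos: [0.6456, 0.1506, 0.5197]
tool_rot: [0.117, 0.698, -0.697, -0.112]
force: [0.1, 0.4, -0.7]
finger_gap: 0.288
[0.64563166 0.15065374 0.52011016] -1.89566269606431
[0.64516274 0.15057022 0.51851935] -1.5976138373838655
[0.64505517 0.1505591  0.51795113] -0.9989812066757401
[0.64501619 0.15058499 0.51784211] -0.6983563976162077
449 85 [[447.87303419  91.57789772]]
```

View pics/l6.png

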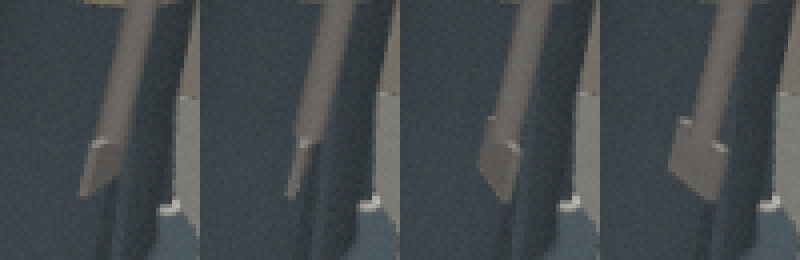

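The blade shows well against the dark arm, and it is nearly edge-on at a = -1.6. Now to measure its width with a warm-colour mask.

```bash
cat > w2.py <<'E'
from h import *
from scipy.optimize import least_squares
s=snap('scene');A=[];W=[]
for i in range(4):
    d=np.load(f'f_{i}.npz');P=d['P'];F=d['f'].astype(float)
    F=cv2.resize(F,None,fx=4,fy=4,interpolation=cv2.INTER_CUBIC);D=F[...,0]-F[...,2]
    o=ray(s,(0,0))[0];n=(o-P)*[1,1,0];n/=np.linalg.norm(n);r=np.array([-n[1],n[0],0])
    t=(proj(s,P-[0,0,.092])[0]*4).astype(int);L=[]
    m=np.zeros(D.shape,np.uint8);m[t[1]-120:t[1]+50,t[0]-70:t[0]+55]=(D[t[1]-120:t[1]+50,t[0]-70:t[0]+55]>-4)
    nc,l,st,_=cv2.connectedComponentsWithStats(m);m=l==l[t[1]-40,t[0]]if l[t[1]-40,t[0]] else l==1+np.argmax(st[1:,4])
    for v,u in np.argwhere(m):
        q,e=ray(s,((u+.5)/4-.5,(v+.5)/4-.5));X=q+e*(((P-q)@n)/(e@n));L.append(((X-P)@r,X[2]-P[2]))
    L=np.array(L)*1000; sh=L[(L[:,1]>-68)&(L[:,1]<-55)]
    k=np.polyfit(sh[:,1],sh[:,0],1);bl=L[L[:,1]<-70];x=bl[:,0]-np.polyval(k,bl[:,1])
    lo,hi=np.percentile(x,[.7,99.3]);zz=bl[:,1]
    near=bl[zz<zz.min()+2.5];xn=(near[:,0]-np.polyval(k,near[:,1])).mean()
    print(i,d['a'].round(3),'lean',k[0].round(3),'shankw',np.ptp(np.percentile(sh[:,0]-np.polyval(k,sh[:,1]),[2,98])).round(1),'blade',lo.round(2),hi.round(2),'zmin',zz.min().round(1),'xlow',xn.round(2),len(L))
    A.append(d['a']);W.append(hi-lo)
phi=np.arctan2(n[1],n[0]);A=np.array(A);W=np.array(W)
f=lambda p:(18*abs(np.sin(A+p[0]-phi))+2.4*abs(np.cos(A+p[0]-phi))+p[1]-W)[[0,2,3]]
print('phi',phi)
for b0 in(1.4,1.7,2.):
    q=least_squares(f,[b0,0]);print('b',q.x,q.fun.round(2))
E
python3 w2.py
```

```text
0 -1.896 lean 0.065 shankw 7.8 blade -3.49 5.53 zmin -96.6 xlow -1.05 4370
1 -1.598 lean 0.074 shankw 7.8 blade -3.15 4.6 zmin -96.3 xlow 1.46 3372
2 -0.999 lean 0.059 shankw 7.8 blade -4.4 6.88 zmin -96.2 xlow 5.39 4580
3 -0.698 lean 0.073 shankw 7.7 blade -5.95 8.95 zmin -96.0 xlow 7.09 5430
phi 0.18371106999451287
b [1.70350709 0.17128179] [-0.01 -0.07  0.08]
b [1.70350709 0.17128179] [-0.01 -0.07  0.08]
b [1.70350709 0.17128179] [-0.01 -0.07  0.08]
```

```bash
cat > w3.py <<'E'
from h import *
s=snap('scene');out=[]
for i in range(4):
    d=np.load(f'f_{i}.npz');P=d['P'];F=cv2.resize(d['f'].astype(float),None,fx=4,fy=4,interpolation=cv2.INTER_CUBIC);D=F[...,0]-F[...,2]
    o=ray(s,(0,0))[0];n=(o-P)*[1,1,0];n/=np.linalg.norm(n);r=np.array([-n[1],n[0],0])
    res=[]
    for z in np.arange(-32,-73,-4.):
        c=proj(s,P+[0,0,z/1000])[0]*4+1.5;v=int(round(c[1]));us=np.arange(int(c[0])-45,int(c[0])+46)
        row=D[v,us]>-4
        # run nearest the centre
        idx=np.flatnonzero(row);g=np.split(idx,np.flatnonzero(np.diff(idx)>1)+1);g=max(g,key=len)
        xs=[]
        for k in(g[0]-.5,g[-1]+.5):
            q,e=ray(s,((us[0]+k+.5)/4-.5,(v+.5)/4-.5));X=q+e*(((P-q)@n)/(e@n));xs.append((X-P)@r*1000)
        res.append((z,np.mean(xs),xs[1]-xs[0]))
    res=np.array(res);ok=abs(abs(res[:,2])-8)<1.5;print(i,d['a'].round(2),'c',res[:,1].round(1),'w',res[:,2].round(1),'fit',np.polyfit(res[ok,0],res[ok,1],1).round(3) if ok.sum()>2 else '')
E
python3 w3.py
```

```text
0 -1.9 c [ 0.1 -0.2 -1.1  0.   0.1  0.1  0.3 -0.  -0.1 -0.1  0. ] w [ 8.4 21.4 19.9  8.1  8.1  7.9  8.5  8.3  8.6  8.4  7.9] fit [0.004 0.309]
1 -1.6 c [-0.4 -0.1 -0.8 -0.4 -0.3 -0.2 -0.3 -0.3 -0.4 -0.4 -0.2] w [ 8.2 21.5  9.3  8.1  8.2  8.2  8.3  8.1  7.9  8.1  7.9] fit [-0.005 -0.675]
2 -1.0 c [-1.  -0.3 -1.4 -1.2 -0.9 -1.  -1.1 -1.3 -1.4 -1.4 -1.9] w [ 8.2 21.5  8.6  8.4  8.2  8.2  8.5  8.3  8.1  8.4  9.5] fit [ 0.015 -0.461]
3 -0.7 c [-1.4 -0.2 -1.6 -1.4 -1.4 -1.4 -1.7 -1.6 -1.7 -1.7 -3.2] w [ 8.5 21.5  8.6  7.9  8.2  8.   7.8  8.3  8.1  8.4 11.5] fit [ 0.009 -1.091]
```

```bash
sed -i 's/^    k=np.polyfit.*;bl=/    k=np.array([0,[0.,-.3,-1.2,-1.65][i]]);bl=/; s/L\[L\[:,1\]<-70\]/L[L[:,1]<-74]/' w2.py; python3 w2.py
```

```text
0 -1.896 lean 0.0 shankw 7.8 blade -4.7 4.43 zmin -96.6 xlow -3.02 4370
1 -1.598 lean 0.0 shankw 7.7 blade -3.93 3.51 zmin -96.3 xlow -0.98 3372
2 -0.999 lean 0.0 shankw 7.7 blade -5.23 5.31 zmin -96.2 xlow 3.5 4580
3 -0.698 lean 0.0 shankw 7.7 blade -7.06 7.2 zmin -96.0 xlow 4.89 5430
phi 0.18371106999451287
b [ 1.67559245 -0.16376289] [-0.01 -0.08  0.09]
b [ 1.67559245 -0.16376289] [-0.01 -0.08  0.09]
b [ 1.67559245 -0.16376289] [-0.01 -0.08  0.09]
```

```bash
python3 -m jog '[[[0.8,3,-1.8],-0.1],[[1.7,6,-3.5],-0.2],[[2.5,9,-5.3],-0.3],[[3.4,12,-7],-0.4],[[4.2,15,-8.8],-0.5],[[5,18,-10.6],-0.6],[[5.9,21,-12.4],-0.7],[[6.7,24,-14.1],-0.8],[[7.5,27,-15.9],-0.9],[[8.36,30,-17.66],-0.935],[[8.36,31.8,-17.66],-0.935],[[8.36,31.8,-17.66],-0.935],[[8.36,31.8,-17.66],-0.935],[[8.36,31.8,-17.66],-0.935],[[8.36,31.8,-17.66],-0.935]]'
cat > e.py <<'E'
import sys
from h import *
x=manip.sense();M=R.from_quat(x['tool_rot']).as_matrix();a=np.arctan2(M[1,2],M[0,2])
tip=x['tcp_pos']+M[:,0]*.0015
print('t',x['t'],'tcp',x['tcp_pos'].round(4),'tip',tip[:2].round(4),'a',a.round(3),'blade',(a+1.676).round(3),'F',np.round(x['force'],1),'T',np.round(x['ft_torque'],2),'q6',x['q'][5].round(2))
print('to screw, tool cm',(M.T@(np.array([.4567,.1986,x['tcp_pos'][2]])-[tip[0],tip[1],x['tcp_pos'][2]])*100).round(2))
E
python3 e.py
```

```text
t: 17.47
tcp_pos: [0.4593, 0.2, 0.201]
tool_rot: [-0.554, 0.435, -0.439, 0.558]
force: [-0.3, -0.3, -0.8]
finger_gap: 0.288
t 17.4667 tcp [0.4593 0.2    0.201 ] tip [0.4596 0.1986] a 0.238 blade 1.914 F [-0.3 -0.3 -0.8] T [-0.03 -0.03 -0.02] q6 -0.05
to screw, tool cm [-0.07 -0.   -0.28]
```

```bash
python3 -m jog '[[[-0.07,1.5,-0.28],0],[[-0.07,3,-0.28],0],[[-0.07,4,-0.28],0],[[-0.07,4.2,-0.28],0],[[-0.07,4.2,-0.28],0],[[-0.07,4.2,-0.28],0],[[-0.07,4.2,-0.28],0]]' >/dev/null; python3 e.py
python3 - <<'E'
from h import *
s=snap('scene');t=snap('top');print(proj(s,[.4567,.1986,.058]),proj(t,[.4567,.1986,.058]))
save('l7.png',np.hstack([cv2.resize(s['frame'][195:250,430:490],(480,440),interpolation=cv2.INTER_CUBIC),cv2.resize(t['frame'][307:362,195:235],(320,440),interpolation=cv2.INTER_CUBIC)]))
E
```

```text
t 18.05 tcp [0.4553 0.2    0.1583] tip [0.4557 0.1986] a 0.239 blade 1.915 F [ 0.5 -0.3 -0.8] T [ 0.02  0.03 -0.04] q6 -0.05
to screw, tool cm [0.02 0.   0.1 ]
[[460.44247449 226.73633558]] [[215.59691649 329.51949705]]
```

View pics/l7.png

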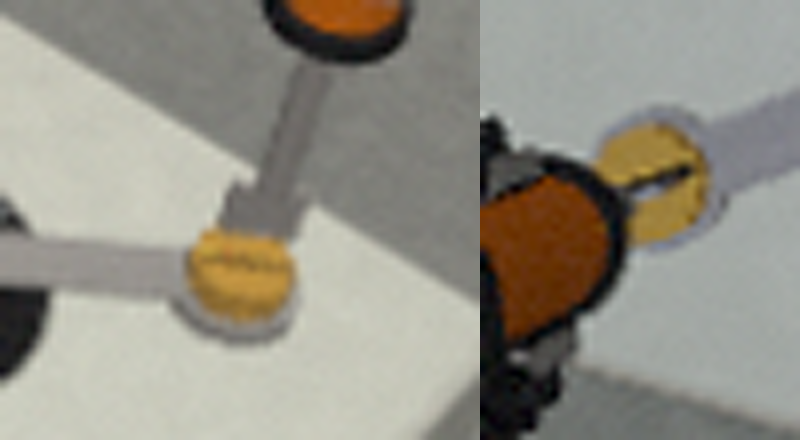

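Scene view: the blade's lower edge runs about (225,230)-(300,238), just behind the screw rim. Top view: a sliver of blade at (655,187) lies alongside the slot. I'll check both against the predicted projections.

```bash
python3 - <<'E'
from h import *
s=snap('scene');t=snap('top');x=manip.sense();M=R.from_quat(x['tool_rot']).as_matrix();a=np.arctan2(M[1,2],M[0,2])
tip=x['tcp_pos']+M[:,0]*.0015-[0,0,.0922];th=a+1.676;d=np.array([np.cos(th),np.sin(th),0])
E=[tip-d*.009,tip+d*.009,tip-d*.009+[0,0,.016],tip+d*.009+[0,0,.016],tip+[0,0,.016]]
S=[[.4567,.1986,.058],[.4567+.0105*d[0],.1986+.0105*d[1],.058],[.4567-.0105*d[0],.1986-.0105*d[1],.058]]
print('tip',tip);print('scene',((proj(s,E+S)-[430,195]+.5)*8).round(0).tolist());print('top',((proj(t,E+S)-[195,307]+.5)*8+[480,0]).round(0).tolist())
E
```

```text
tip [0.45495831 0.19852759 0.06559311]
scene [[219.0, 226.0], [296.0, 236.0], [235.0, 178.0], [314.0, 188.0], [275.0, 183.0], [248.0, 258.0], [293.0, 264.0], [202.0, 252.0]]
top [[681.0, 182.0], [600.0, 211.0], [663.0, 191.0], [580.0, 220.0], [621.0, 205.0], [649.0, 184.0], [602.0, 201.0], [696.0, 168.0]]
```

```bash
python3 -m jog '[[[0.02,0.1,0.13],0],[[0.02,0.25,0.13],0],[[0.02,0.4,0.13],0],[[0.02,0.55,0.13],0],[[0.02,0.65,0.13],0],[[0.02,0.65,0.13],0],[[0.02,0.65,0.13],0]]' >/dev/null; python3 e.py
python3 -m jog '[[[0,0.03,0],0],[[0,0.06,0],0],[[0,0.1,0],0],[[0,0.1,0],0]]' >/dev/null; python3 e.py
```

```text
t 18.8333 tcp [0.4554 0.2    0.1505] tip [0.4558 0.1985] a 0.239 blade 1.915 F [-0.5  0.3 -1.6] T [-0.01  0.03  0.02] q6 -0.05
to screw, tool cm [0.02 0.   0.09]
t 19.1667 tcp [0.4556 0.2    0.1497] tip [0.456  0.1986] a 0.239 blade 1.915 F [ 0.3 -0.5  0.5] T [ 0.03 -0.04  0.04] q6 -0.05
to screw, tool cm [0.01 0.   0.07]
```

```bash
for k in 1 2; do python3 -m jog '[[[0,0.03,0.03],0],[[0,0.06,0.03],0],[[0,0.1,0.03],0],[[0,0.1,0.03],0]]' >/dev/null; python3 e.py; done
```

```text
t 19.5 tcp [0.456  0.2001 0.1487] tip [0.4563 0.1987] a 0.239 blade 1.915 F [-0.1  0.2 -1. ] T [ 0.04 -0.14  0.04] q6 -0.05
to screw, tool cm [0.01 0.   0.03]
t 19.8333 tcp [0.4561 0.2001 0.1476] tip [0.4564 0.1987] a 0.239 blade 1.915 F [ 0.6 -0.4 -1. ] T [ 0.   -0.03 -0.02] q6 -0.05
to screw, tool cm [0.01 0.   0.02]
```

```bash
for k in 1 2 3; do python3 -m jog '[[[0,0.03,0],0],[[0,0.06,0],0],[[0,0.08,0],0],[[0,0.08,0],0]]' >/dev/null; python3 e.py; done
```

```text
t 20.1667 tcp [0.4561 0.2002 0.1469] tip [0.4565 0.1987] a 0.239 blade 1.915 F [ 0.1  0.2 -0.3] T [ 0.03 -0.05  0.  ] q6 -0.05
to screw, tool cm [0.02 0.   0.02]
t 20.5 tcp [0.4561 0.2001 0.1461] tip [0.4565 0.1987] a 0.239 blade 1.915 F [ 0.4 -0.8 -1.1] T [ 0.06  0.01 -0.04] q6 -0.05
to screw, tool cm [0.01 0.   0.02]
t 20.8333 tcp [0.4561 0.2001 0.1453] tip [0.4565 0.1987] a 0.239 blade 1.915 F [-0.1  0.3 -0.5] T [-0.02  0.04 -0.05] q6 -0.05
to screw, tool cm [0.01 0.   0.02]
```

```bash
for k in 1 2; do python3 -m jog '[[[0,0.02,0],0],[[0,0.04,0],0],[[0,0.04,0],0],[[0,0.04,0],0]]' >/dev/null; python3 e.py; done
```

```text
t 21.1667 tcp [0.4562 0.2002 0.1451] tip [0.4565 0.1987] a 0.239 blade 1.915 F [ 0.4 -1.   2.7] T [-0.02  0.15 -0.09] q6 -0.05
to screw, tool cm [0.01 0.   0.02]
t 21.5 tcp [0.4562 0.2002 0.145 ] tip [0.4566 0.1987] a 0.239 blade 1.915 F [-0.7 -0.3  5.5] T [-0.07  0.3  -0.07] q6 -0.05
to screw, tool cm [0.01 0.   0.01]
```

Contact at the slot floor, TCP z 0.145, so the tip is at about 0.053 and fully seated with about 6 N. Now turning clockwise, keeping the tip fixed.

```bash
python3 -m jog '[[[0,0,0.01],0.07],[[0,0,0.02],0.14],[[0,0,0.03],0.21],[[0.01,0,0.04],0.28],[[0.01,0,0.05],0.35],[[0.01,0,0.06],0.42],[[0.02,0,0.07],0.5],[[0.02,0,0.07],0.5],[[0.02,0,0.07],0.5]]' >/dev/null; python3 e.py
python3 - <<'E'
from h import *
for n,r in(('top',(307,362,195,235)),('scene',(195,250,430,490))):
    s=snap(n);save('q_%s.png'%n,s['frame'])
E
python3 -m jog '[[[0,0,0],0.03],[[0,0,0.01],0.06],[[0,0,0.01],0.06],[[0,0,0.01],0.06]]' >/dev/null; python3 e.py
```

```text
t 22.25 tcp [0.4575 0.2004 0.145 ] tip [0.4571 0.1989] a -0.259 blade 1.417 F [-1.4  1.5  6.1] T [0.14 0.15 0.05] q6 0.45
to screw, tool cm [ 0.04 -0.   -0.03]
t 22.6833 tcp [0.4576 0.2003 0.145 ] tip [0.4571 0.1989] a -0.319 blade 1.357 F [-0.1  0.4  4.9] T [0.14 0.07 0.03] q6 0.51
to screw, tool cm [ 0.04 -0.   -0.03]
```

```bash
for k in 1 2 3; do python3 -m jog '[[[0,0,0],0.03],[[0,0,0],0.05],[[0,0,0],0.05],[[0,0,0],0.05]]' >/dev/null; python3 e.py|head -1; done
```

```text
t 23.0167 tcp [0.4576 0.2003 0.145 ] tip [0.4571 0.1989] a -0.369 blade 1.307 F [ 0.7 -0.4  5.8] T [0.13 0.08 0.04] q6 0.56
t 23.35 tcp [0.4577 0.2003 0.145 ] tip [0.4571 0.199 ] a -0.419 blade 1.257 F [0.3 0.9 3.9] T [0.1  0.08 0.07] q6 0.61
t 23.6833 tcp [0.4578 0.2003 0.145 ] tip [0.4571 0.199 ] a -0.469 blade 1.207 F [0.4 0.7 5. ] T [0.15 0.06 0.12] q6 0.66
```

```bash
for k in 1 2 3; do python3 -m jog '[[[0,0,0],0.02],[[0,0,0],0.03],[[0,0,0],0.03],[[0,0,0],0.03]]' >/dev/null; python3 e.py|head -1; done
```

```text
t 24.0167 tcp [0.4579 0.2003 0.145 ] tip [0.4572 0.199 ] a -0.499 blade 1.177 F [0.2 0.5 4.7] T [ 0.07 -0.07  0.08] q6 0.69
t 24.35 tcp [0.4579 0.2003 0.145 ] tip [0.4571 0.199 ] a -0.529 blade 1.147 F [0.6 0.4 5.9] T [ 0.13 -0.03  0.03] q6 0.72
t 24.6833 tcp [0.4579 0.2003 0.145 ] tip [0.4571 0.199 ] a -0.559 blade 1.117 F [0.5 0.9 4.4] T [ 0.08 -0.09  0.1 ] q6 0.75
```

```bash
for k in 1 2 3 4; do python3 -m jog '[[[0,0,0],0.02],[[0,0,0],0.03],[[0,0,0],0.03],[[0,0,0],0.03]]' >/dev/null; python3 e.py|head -1; done
```

```text
t 25.0167 tcp [0.458  0.2003 0.145 ] tip [0.4571 0.199 ] a -0.589 blade 1.087 F [ 0.2 -0.5  5.5] T [ 0.08 -0.05  0.11] q6 0.78
t 25.35 tcp [0.458  0.2003 0.145 ] tip [0.4571 0.1991] a -0.619 blade 1.057 F [-0.1  0.1  4.6] T [ 0.08 -0.05  0.19] q6 0.81
t 25.6833 tcp [0.458  0.2003 0.145 ] tip [0.4571 0.1991] a -0.648 blade 1.028 F [0.6 1.2 4.9] T [ 0.13 -0.1   0.3 ] q6 0.84
t 26.0167 tcp [0.458  0.2003 0.145 ] tip [0.4571 0.1991] a -0.677 blade 0.999 F [0.7 0.7 5.6] T [ 0.16 -0.13  0.45] q6 0.87
```

The torque rose 0.11, 0.19, 0.30, 0.45 N m, so the screw is at its stop. I back off the twist, then lift out.

```bash
python3 -m jog '[[[0,0,0],-0.05],[[0,0,0],-0.1],[[0,0,0],-0.12],[[0,0,0],-0.12],[[0,0,0],-0.12]]' >/dev/null; python3 e.py|head -1
python3 -m jog '[[[0,-0.1,0],0],[[0,-0.3,0],0],[[0,-0.6,0],0],[[0,-1,0],0],[[0,-2,0],0],[[0,-4,0],0],[[0,-7,0],0],[[0,-10,0],0],[[0,-10,0],0],[[0,-10,0],0]]' ; python3 e.py
python3 - <<'E'
from h import *
T=snap('top');g=cv2.resize(T['frame'][318:341,204:228],None,fx=8,fy=8,interpolation=cv2.INTER_CUBIC).astype(int).sum(2)
save('l8.png',cv2.resize(T['frame'][305:350,185:245],(640,480)))
yy,xx=np.mgrid[:g.shape[0],:g.shape[1]]; px=204+(xx+.5)/8-.5; py=318+(yy+.5)/8-.5
m=(g<200)&(np.hypot(px-215.8,py-329.4)<6)
P=np.array([onz(T,(a,b),.058)[:2] for a,b in zip(px[m][::5],py[m][::5])])
w,V=np.linalg.eigh(np.cov(P.T));d=V[:,1]; print('slot n',m.sum(),P.mean(0),'ang',np.arctan2(d[1],d[0])%np.pi,'sd',np.sqrt(w))
E
```

```text
t 26.4333 tcp [0.4579 0.2003 0.145 ] tip [0.4571 0.199 ] a -0.56 blade 1.116 F [0.5 0.9 5.2] T [ 0.09 -0.08  0.01] q6 0.75
t: 27.27
tcp_pos: [0.457, 0.2002, 0.2461]
tool_rot: [0.34, -0.618, 0.619, -0.344]
force: [-0.4, 0.7, -1.9]
finger_gap: 0.287
t 27.2667 tcp [0.457  0.2002 0.2461] tip [0.4562 0.199 ] a -0.561 blade 1.115 F [-0.4  0.7 -1.9] T [-0.03 -0.04  0.02] q6 0.75
to screw, tool cm [0.   0.   0.07]
slot n 1242 [0.45668907 0.19887465] ang 1.1833712372095608 sd [0.0008228  0.00557942]
```

View pics/l8.png

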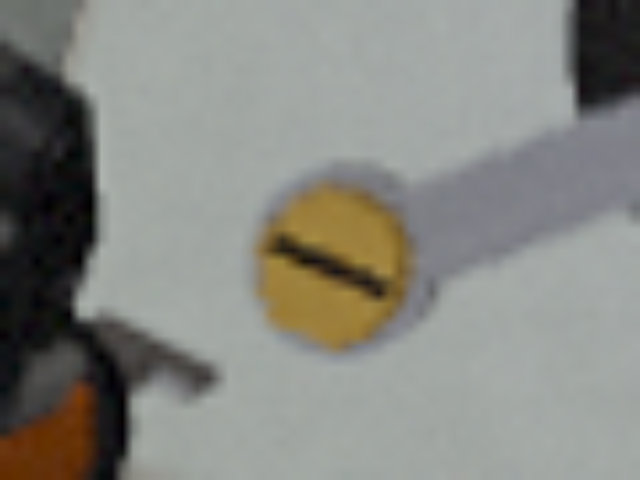

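The slot now lies at 1.183, having turned 0.73 rad clockwise, and the screw looks undisturbed. The stand is empty, so I can measure the hole directly.

```bash
python3 - <<'E'
from h import *
def comp(m):
    n,l,st,c=cv2.connectedComponentsWithStats(m.astype(np.uint8));i=1+np.argmax(st[1:,4]);return l==i,c[i],st[i]
for n,r in(('top',(435,300,470,332)),('scene',(258,145,298,172))):
    s=snap(n);x0,y0,x1,y1=r;F=cv2.resize(s['frame'][y0:y1,x0:x1],None,fx=8,fy=8,interpolation=cv2.INTER_CUBIC)
    h=cv2.cvtColor(F,cv2.COLOR_RGB2HSV);b=F[...,2].astype(int)
    thr=(np.percentile(b,5)+np.percentile(b,75))/2 if n=='top' else 70
    m,c,st=comp((b<thr));hu=cv2.convexHull(np.argwhere(m)[:,::-1].astype(np.int32));e=cv2.fitEllipse(hu)
    uv=(np.array(e[0])+.5)/8-.5+[x0,y0];print(n,thr,st,e,uv,onz(s,uv,.08))
    save('h_%s.png'%n,F)
    if n=='top': A=F
    else: B=F
save('l9.png',np.hstack([cv2.resize(A,(400,366)),cv2.resize(B,(400,366))]))
E
```

```text
top 116.0 [  77   78  107  112 9409] ((129.90005493164062, 133.6053466796875), (108.42830657958984, 111.21897888183594), 0.47406986355781555) [450.80000687 316.26316833] [ 0.48080534 -0.18595869  0.08      ]Traceback (most recent call last):
  File "<stdin>", line 8, in <module>
  File "<stdin>", line 3, in comp
    return _wrapfunc(a, 'argmax', axis=axis, out=out, **kwds)
    return bound(*args, **kwds)
ValueError: attempt to get argmax of an empty sequence
```

```bash
sed -i 's/\.4567,\.1986/.4807,-.1860/' e.py; python3 -m jog '[[[3,0,2.1],0],[[6,0,4.3],0],[[9,0,6.5],0],[[12,0,8.6],0],[[15,0,10.8],0],[[18,0,13],0],[[21,0,15.1],0],[[24,0,17.3],0],[[27,0,19.4],0],[[30,0,21.6],0],[[31.3,0,22.55],0],[[31.3,0,22.55],0],[[31.3,0,22.55],0],[[31.3,0,22.55],0],[[31.3,0,22.55],0],[[31.3,0,22.55],0]]' >/dev/null; python3 e.py
```

```text
t 28.75 tcp [ 0.4807 -0.1833  0.244 ] tip [ 0.4799 -0.1846] a -0.559 blade 1.117 F [ 0.8  0.3 -1.1] T [ 0.06  0.03 -0.01] q6 -0.03
to screw, tool cm [ 0.07 -0.    0.14]
```

```bash
python3 -m jog '[[[0.07,1.5,0.14],0],[[0.07,3,0.14],0],[[0.07,4.5,0.14],0],[[0.07,5.8,0.14],0],[[0.07,6,0.14],0],[[0.07,6,0.14],0],[[0.07,6,0.14],0],[[0.07,6,0.14],0]]' >/dev/null; python3 e.py
python3 -m jog '[[[0,0,0],0],[[0,0,0],0]]' >/dev/null; python3 e.py
python3 - <<'E'
from h import *
s=snap('scene');t=snap('top')
save('l9.png',np.hstack([cv2.resize(s['frame'][120:190,240:310],(400,400),interpolation=cv2.INTER_CUBIC),cv2.resize(t['frame'][285:345,415:475],(400,400),interpolation=cv2.INTER_CUBIC)]))
E
```

```text
t 29.4167 tcp [ 0.4827 -0.1863  0.1853] tip [ 0.482  -0.1876] a -0.56 blade 1.116 F [ 0.3  0.6 -1.6] T [-0.01 -0.   -0.07] q6 -0.03
to screw, tool cm [-0.07 -0.   -0.19]
t 29.5833 tcp [ 0.4825 -0.1864  0.1851] tip [ 0.4817 -0.1877] a -0.561 blade 1.115 F [-0.   0.8 -1. ] T [-0.02 -0.01 -0.06] q6 -0.03
to screw, tool cm [-0.09 -0.   -0.18]
```

View pics/l9.png

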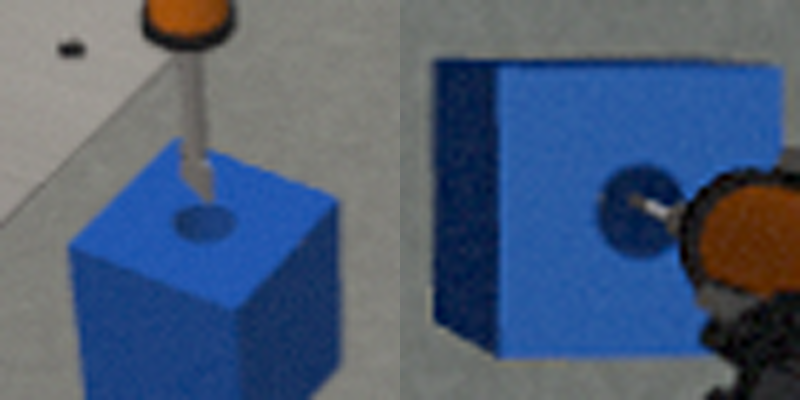

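The blade is right above the hole in both views: hole at (205,224) with the tip at (205,200) in scene, hole at (640,212) in top. It needs a 2 mm correction, then I lower it.

```bash
python3 -m jog '[[[-0.08,0.1,-0.17],0],[[-0.08,0.4,-0.17],0],[[-0.08,0.6,-0.17],0],[[-0.08,0.6,-0.17],0],[[-0.08,0.6,-0.17],0],[[-0.08,0.6,-0.17],0],[[-0.08,0.6,-0.17],0],[[-0.08,0.6,-0.17],0]]' >/dev/null; python3 e.py
```

```text
t 30.35 tcp [ 0.4811 -0.1847  0.1784] tip [ 0.4803 -0.186 ] a -0.561 blade 1.115 F [-0.2  0.6 -0.6] T [ 0.02 -0.06  0.06] q6 -0.03
to screw, tool cm [-0.02  0.    0.03]
```

Aligned. Lowering in steps with force checks.

```bash
python3 -m jog '[[[-0.01,0.2,0.02],0],[[-0.01,0.4,0.02],0],[[-0.01,0.6,0.02],0],[[-0.01,0.8,0.02],0],[[-0.01,1,0.02],0],[[-0.01,1.2,0.02],0],[[-0.01,1.2,0.02],0]]' >/dev/null; python3 e.py
python3 -m jog '[[[0,0.5,0],0],[[0,1,0],0],[[0,1.5,0],0],[[0,2,0],0],[[0,2,0],0]]' >/dev/null; python3 e.py
```

```text
t 30.9333 tcp [ 0.4811 -0.1845  0.1659] tip [ 0.4803 -0.1858] a -0.561 blade 1.115 F [-0.1  0.1 -0.3] T [-0.05  0.04 -0.02] q6 -0.03
to screw, tool cm [-0.    0.    0.05]
t 31.35 tcp [ 0.4807 -0.1843  0.1451] tip [ 0.4799 -0.1855] a -0.561 blade 1.115 F [-0.4 -0.2 -1.4] T [-0.02 -0.06 -0.03] q6 -0.03
to screw, tool cm [-0.   0.   0.1]
```

```bash
python3 -m jog '[[[0,0.7,0.05],0],[[0,1.4,0.05],0],[[0,2.1,0.05],0],[[0,2.8,0.05],0],[[0,3.4,0.05],0],[[0,3.8,0.05],0],[[0,4,0.05],0],[[0,4,0.05],0],[[0,4,0.05],0]]' >/dev/null; python3 e.py
python3 -m jog '[[[0,0.05,0.03],0],[[0,0.1,0.03],0],[[0,0.15,0.03],0],[[0,0.2,0.03],0],[[0,0.2,0.03],0],[[0,0.2,0.03],0]]' >/dev/null; python3 e.py
```

```text
t 32.1 tcp [ 0.482  -0.1849  0.1063] tip [ 0.4812 -0.1862] a -0.561 blade 1.115 F [ 0.1 -0.3 -1.5] T [0.02 0.   0.  ] q6 -0.03
to screw, tool cm [ 0.01 -0.   -0.06]
t 32.6 tcp [ 0.4822 -0.1851  0.1044] tip [ 0.4814 -0.1863] a -0.561 blade 1.115 F [-0.   0.2 -0.1] T [-0.06  0.   -0.01] q6 -0.03
to screw, tool cm [ 0.01 -0.   -0.08]
```

```bash
for k in 1 2; do python3 -m jog '[[[0,0.05,-0.03],0],[[0,0.1,-0.03],0],[[0,0.12,-0.03],0],[[0,0.12,-0.03],0],[[0,0.12,-0.03],0]]' >/dev/null; python3 e.py; done
```

```text
t 33.0167 tcp [ 0.482  -0.1849  0.1031] tip [ 0.4812 -0.1862] a -0.561 blade 1.115 F [-0.9 -0.1 -0.6] T [-0.04  0.04 -0.04] q6 -0.03
to screw, tool cm [ 0.01 -0.   -0.05]
t 33.4333 tcp [ 0.4818 -0.1848  0.1023] tip [ 0.481  -0.1861] a -0.561 blade 1.115 F [-1.1 -0.5  5.1] T [ 0.14  0.23 -0.02] q6 -0.03
to screw, tool cm [ 0.01 -0.   -0.03]
```

Collar on the stand with 5 N. I release, partly opened, then rise straight up.

```bash
python3 -m jog '[[[0,0,0],0],[[0,0,0],0],[[0,0,0],0],[[0,0,0],0],[[0,0,0],0],[[0,0,0],0],[[0,0,0],0],[[0,0,0],0]]' 6 30
python3 -m jog '[[[0,-1,0],0],[[0,-3,0],0],[[0,-6,0],0],[[0,-9,0],0],[[0,-12,0],0],[[0,-15,0],0],[[0,-15,0],0],[[0,-15,0],0],[[0,-15,5],0],[[3,-15,8],0],[[6,-15,10],0],[[9,-15,10],0],[[9,-15,10],0],[[9,-15,10],0],[[9,-15,10],0],[[9,-15,10],0]]'
python3 - <<'E'
from h import *
s=snap('scene');t=snap('top')
for f,z in((t,.16),):
    h=cv2.cvtColor(f['frame'],cv2.COLOR_RGB2HSV).astype(int);m=np.zeros((480,640),np.uint8);m[305:332,455:482]=h[305:332,455:482,2]<55
    n,l,st,c=cv2.connectedComponentsWithStats(m);print(st,c, [onz(f,k,z) for k in c])
print(proj(t,[.4808,-.186,.16]),proj(s,[.4808,-.186,.16]))
save('l10.png',np.hstack([cv2.resize(s['frame'][90:250,180:340],(400,400)),cv2.resize(t['frame'][220:350,375:505],(400,400))]))
E
```

```text
t: 34.1
tcp_pos: [0.4817, -0.1847, 0.1019]
tool_rot: [0.341, -0.619, 0.619, -0.343]
force: [-0.0, 0.2, 0.4]
finger_gap: 0.702
t: 35.43
tcp_pos: [0.5177, -0.3126, 0.2512]
tool_rot: [-0.341, 0.619, -0.618, 0.343]
force: [0.0, 0.3, -0.5]
finger_gap: 0.705
[[     0      0    640    480 306978]
 [   455    309      1      1      1]
 [   456    313     17     17    221]] [[319.39536709 239.44125638]
 [455.         309.        ]
 [464.22624434 320.78280543]] [array([0.59839167, 0.02452619, 0.16      ]), array([ 0.49769826, -0.17078739,  0.16      ]), array([ 0.48065268, -0.18407857,  0.16      ])]
[[465.53168523 320.66262929]] [[273.6696371  124.96199699]]
```

```bash
python3 - <<'E'
from h import *
for n,caps,regs in(('scene',(262,118,284,134),{'jars':(205,180,285,240),'skull':(245,305,298,340)}),('top',(455,305,482,332),{'jars':(395,228,492,268),'skull':(325,125,362,172)})):
    s=snap(n);o=cv2.cvtColor(cv2.imread(f'pics/{n}0.png'),cv2.COLOR_BGR2RGB);F=s['frame']
    for k,(a,b,c,d) in regs.items(): print(n,k,'diff',np.abs(F[b:d,a:c].astype(int)-o[b:d,a:c]).mean().round(2),'shift',cv2.phaseCorrelate(cv2.cvtColor(o[b:d,a:c],7).astype(np.float32),cv2.cvtColor(F[b:d,a:c],7).astype(np.float32)))
    for nm,G in(('before',o),('now',F)):
        a,b,c,d=caps;v=cv2.cvtColor(G,cv2.COLOR_RGB2HSV)[b:d,a:c,2]<60;N,l,st,ce=cv2.connectedComponentsWithStats(v.astype(np.uint8));i=1+np.argmax(st[1:,4]);print(n,nm,'cap',ce[i]+[a,b])
T=s;g=cv2.resize(T['frame'][318:341,204:228],None,fx=8,fy=8,interpolation=cv2.INTER_CUBIC).astype(int).sum(2)
yy,xx=np.mgrid[:g.shape[0],:g.shape[1]];px=204+(xx+.5)/8-.5;py=318+(yy+.5)/8-.5;m=(g<200)&(np.hypot(px-215.8,py-329.4)<6)
P=np.array([onz(T,(a,b),.058)[:2] for a,b in zip(px[m][::5],py[m][::5])]);w,V=np.linalg.eigh(np.cov(P.T));print('slot',np.arctan2(V[1,1],V[0,1])%np.pi)
E
```

```text
scene jars diff 1.82 shift ((-0.04679969592498878, 0.012180374821241458), 0.9975298631191254)
scene skull diff 1.65 shift ((-0.00642835406722142, -0.005443647137781227), 0.9826565065992222)
scene before cap [272.54545455 127.24675325]
scene now cap [273.54666667 126.82666667]
top jars diff 1.93 shift ((0.0036007547417611363, -0.017746797186688923), 1.0048827811479568)
top skull diff 2.05 shift ((0.06199846420115307, 0.04938163678965424), 1.0020438484847545)
top before cap [465.17256637 319.53982301]
top now cap [464.1838565  320.81165919]
slot 1.1780168498125814
```

```bash
python3 -c "
from station import workorder;print(workorder.sign_off())"
```

```text
the job is handed in; nothing more can be done
None
```

The screw is turned to its stop and the driver is back upright in its stand and released. I handed the job in at about 36 s of the 72 s allowed; sign-off gives no verdict.

**Seating:** I measured the blade's yaw in the grip and the slot's direction from the cameras. The blade went in first try and reached the slot floor, 5 mm deep, with about 5 N of pressing force.

**Tightening:** I turned the screw clockwise until the wrist torque climbed steadily from 0.11 to 0.45 N m, then backed off the twist and lifted out. The slot turned 0.73 rad in the pictures. Added to a start of 0.1 to 0.25, that gives 0.83 to 0.98, which fits the 0.9 stop. The joint value itself can't be read, so "tight" rests on the torque rise and this angle.

**Final checks:**
- **Driver:** its cap is about 2 mm from the hole's axis. The scene camera sees it within about 1 pixel of where it stood at the start.
- **Jars and skull:** they shifted less than 0.1 pixel in both views.
- **Gripper:** it is open and clear of everything.

**Not verified or off:**
- I could not view the last picture because the viewing limit was reached, so the final checks are numeric only.
- One high-up blade sweep fell outside the camera's view and was repeated lower.
- An early blade-angle fit was biased by a false lean and was corrected by about 0.03 rad.

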